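# Pile the drained board plates squarely in their stand

## Task

Pile the two board plates from the sloping draining stands in the empty pile stand, the longer one below and the shorter one on top. Slide each level plate along the stand until it touches the end stop, and leave it lying flat and snug against the end stop and both side posts, so that the pile is square at that corner. It is brittle stoneware: set it down and slide it up softly, without dropping, banging or pressing hard, and leave the other crockery where it is.

Things in the scene. Friction and masses are not known exactly. Their poses are not given: they have to be found in the camera images.
- long_plate_c (a point): the longer draining plate: dark stoneware board plate 180 x 66 x 22 mm, about 0.38 kg: a 12 mm slab on two 10 mm high feet, each 12 mm along x, 50 mm wide, centred 18 mm from an end. It starts on a sloping stand, x pointing up the slope. Point: its centre, half-way up (11 mm above the feet's underside); x along its length, y across, z out of its top.
- short_plate_c (a point): the shorter draining plate: dark stoneware board plate 150 x 66 x 22 mm, about 0.32 kg: a 12 mm slab on two 10 mm high feet, each 12 mm along x, 50 mm wide, centred 18 mm from an end. It starts on the other sloping stand, in the same way. Point: its centre, half-way up (11 mm above the feet's underside); x along its length, y across, z out of its top.
- pile_stand: the pile stand, fixed: a level board 15 mm thick, x from -96 to +110 mm, y from -52 to +52 mm, with two stiff upright side posts, 12 mm thick, tops 85 mm above the table, centres at y = +39 mm, x = +82 and -32 mm: they stop a plate's long edge at y = +33 mm. A finger fits between them; the -x and -y sides are open. Origin on the table, z up
- stop_rail: a 62 x 104 x 15 mm board fixed flush to the +x end of the pile stand (same axes; origin on the table under its centre, 142 mm to +x of the pile stand's). It carries the end stop, an upright wooden block 70 mm wide (y), top 83 mm above the table, locked somewhere with its flat -x face 32 to 52 mm to -x of this origin; where is not measured: look or feel for it. It does not give
- slope_a: one of two equal wooden draining stands, fixed, its high end (+x) roughly towards the robot. Its deck (46 mm wide, 176 mm long) rises 25 degrees towards +x, from a lip 85 mm to -x of the origin, where it is 30 mm above the table. The lip, 20 mm high, holds the plate's lower end; its long edges are free. Origin on the table under its middle, z up
- slope_b: one of two equal wooden draining stands, fixed, its high end (+x) roughly towards the robot. Its deck (46 mm wide, 176 mm long) rises 25 degrees towards +x, from a lip 85 mm to -x of the origin, where it is 30 mm above the table. The lip, 20 mm high, holds the plate's lower end; its long edges are free. Origin on the table under its middle, z up
- rest_a_c (a point): bystander: a white china chopstick rest, 60 x 18 x 12 mm; the point is its centre, half-way up
- rest_b_c (a point): bystander: a second, equal chopstick rest; the point is its centre, half-way up
- saucer_c (a point): bystander: a small white saucer, 90 mm across, 18 mm high; the point is its centre, half-way up
- bowl_c (a point): bystander: a blue rice bowl, 120 mm across, 65 mm high; the point is its centre, half-way up
- teacup_c (a point): bystander: a white teacup without handle, 72 mm across, 85 mm high; the point is its centre, half-way up
- stone_cup_c (a point): bystander: a grey stoneware cup, 80 mm across, 75 mm high; the point is its centre, half-way up
- sake_flask_c (a point): bystander: a white sake flask, 76 mm across, 125 mm high; the point is its centre, half-way up
There are look-alikes about, which are no part of the job. Leave any orange look-alike of the part that bears short_plate_c alone.

How it is judged (in metres and radians):
On the way, in this order (a step that is already met when the one before it is completed fails the run):
1. the longer plate, level and low over the board, touches the end stop (z of long_plate_c in the frame of pile_stand between 0.022 and 0.036 m and y of long_plate_c in the frame of pile_stand between -0.02 and 0.02 m and angle between long_plate_c's own z axis and vertical below 0.1 rad and contact force between long_plate and stop_rail above 0.3 N).
2. the longer plate lies on the board, let go (z of long_plate_c in the frame of pile_stand between 0.022 and 0.03 m and y of long_plate_c in the frame of pile_stand between -0.02 and 0.02 m and angle between long_plate_c's own z axis and vertical below 0.06 rad and contact force between long_plate and the fingers below 0.1 N), for 0.2 s.
3. the shorter plate, level and low over the longer one, touches the end stop (z of short_plate_c in the frame of pile_stand between 0.044 and 0.058 m and y of short_plate_c in the frame of pile_stand between -0.02 and 0.02 m and angle between short_plate_c's own z axis and vertical below 0.1 rad and contact force between short_plate and stop_rail above 0.3 N).
4. the shorter plate lies on the longer one, let go (z of short_plate_c in the frame of pile_stand between 0.044 and 0.052 m and y of short_plate_c in the frame of pile_stand between -0.02 and 0.02 m and angle between short_plate_c's own z axis and vertical below 0.06 rad and contact force between short_plate and the fingers below 0.1 N), for 0.2 s.
At the end, for the whole second after the job is handed in: The longer plate lies on the board, the shorter on it, flat (height 4 mm, tilt 0.03 rad), at rest, parallel to the stand (0.03 rad), against the side posts (gap under 2 mm), their ends at the end stop flush with each other within 2 mm (y of long_plate_c in the frame of pile_stand between -0.002 and 0.002 m and z of long_plate_c in the frame of pile_stand between 0.022 and 0.029 m and angle between the x axis of each of long_plate_c, short_plate_c and the x axis of pile_stand, either way round below 0.03 rad and angle between each of long_plate_c, short_plate_c's own z axis and vertical below 0.03 rad and linear speed of each of long_plate, short_plate below 0.01 m/s and y of short_plate_c in the frame of pile_stand between -0.002 and 0.002 m and z of short_plate_c in the frame of pile_stand between 0.044 and 0.051 m and x of long_plate_c in the frame of pile_stand between -0.002 and 0.022 m and x of short_plate_c in the frame of pile_stand above 0.013 m and (x of short_plate_c in the frame of long_plate_c between 0.013 and 0.017 m or x of short_plate_c in the frame of long_plate_c between -0.017 and -0.013 m)); the robot touches nothing.
It fails at once if a plate is dropped: it moves faster than 0.3 m/s while the fingers do not hold it (a fall of over 5 mm) ((linear speed of long_plate above 0.3 m/s and contact force between long_plate and the fingers below 0.05 N) or (linear speed of short_plate above 0.3 m/s and contact force between short_plate and the fingers below 0.05 N)).
It fails at once if a plate is banged or pressed hard (over 60 N) on the pile or the pile stand (contact force between short_plate and long_plate above 60 N or contact force between any of long_plate, short_plate and pile_stand above 60 N or contact force between any of long_plate, short_plate and stop_rail above 60 N).
It fails at once if another piece of crockery is displaced by more than 30 mm (distance of any of rest_a_c, rest_b_c, saucer_c, bowl_c, teacup_c, stone_cup_c, sake_flask_c from where it was at the start of the episode above 0.03 m).
It also fails if it takes over 72 s, if anything falls off the work surface, if the arm or the gripper's body presses on something with over 40 N, if the wrist force passes 120 N, or if a joint passes its speed limit or range.

## Robot

A 6-joint arm with a two-finger parallel gripper is mounted at the origin on the work surface. World frame = base frame: x ahead of the robot, y to its left, z up, the work surface at z = 0. Lengths are in mm, angles in rad, forces in N, time in s.
With the tool pointing down it reaches from about 375 to 925 mm from the base axis. Payload 5.7 kg.
Tool frame: the origin (TCP) lies midway between the tips of the shut fingers; the grasp point (between the pads) lies 19 mm behind it; z points along the fingers, y is the direction in which the jaws open and shut (so a half turn about z gives the same grasp; the last joint's range is limited). The gripper opens to 88 mm and grips with 3 to 60 N. Pads are 20 mm wide; open, the fingers measure 115 mm over their backs; the gripper's body (75 mm by 178 mm) begins 61 mm behind the grasp point.
Start: joints at [1.025, 0.359, 1.51, -0, 1.272, -0.115], TCP at [250.547, 545.15, 222.623] pointing down, gripper open.
Joint ranges: [-2.97, 2.97], [-1.01, 2.36], [0.21, 2.38], [-0.96, 4.11], [0.2, 2.71], [-2.98, 2.98]. Speed limits (rad/s): [2.39, 2.39, 3.14, 3.14, 3.14, 3.14].

## Interface

Orientations are given as a unit quaternion [w, x, y, z].
In Python, from workcell import bot gives the robot as it stands.
- The arm moves only by the tool arm_command, never from a script. Its argument "motion" is one flat list of numbers, 6 for each row, row after row: the shift along the tool's x, y, z as a fraction of full scale, then the turn, a rotation vector about the tool's x, y, z as a fraction of full scale. A call has 1 to 12 rows; each row is the pose to reach, as a shift and turn from the pose measured when the call began, along the tool's axes at that moment; what a row does not reach only later rows make up. Full scale, the value 1, is 0.1 m for a shift and 90 degrees for a turn. A row lasts 1/10 s, in which the tool goes at most 50 mm and 8.59 degrees, less where a joint would pass 70% of its speed; a pose out of reach is approached as far as the arm can. A call with a number of a shift or a turn outside -1 to 1 is refused whole. A call with a gripper value outside its range is refused whole. "claw" is the opening, from 0 (shut) to 1 (fully open), set as the call begins (left out, the last holds). The fingers move at their own pace and stop on an object; "squeeze" is the grip in N (left out, the last holds). Time passes only in rows, so rows that repeat a pose let the fingers close. It gives the time, the measured TCP pose, the force and the opening at its end, in the units of the state.
- bot.get_obs(): the state, without advancing time (a new reading comes with each control period).
- bot.snapshot(name): name is "scene" or "top" or "wrist"; returns the picture (480x640x3 uint8, blue, green, red); there is no depth.
- bot.camera_model(name): a dict with "mtx" (3x3 intrinsics, pixels), "rvec" (rotation vector, rad) and "tvec" (3), from world to camera coordinates, as OpenCV has them; the wrist camera has in their place "T_tool_cam" (4x4, takes a point from camera to tool coordinates, whose origin is the TCP and whose axes are the flange's). Camera axes: x right, y down, z forward; pixel columns grow to the right and rows downward; lengths in mm; the calibration is good to about 2 mm. The wrist camera is an equidistant fisheye: a pixel r from the principal point sees the ray r / f radians off the axis. A picture is of the moment at which its call begins: read the wrist's pose just before it. camera_model takes no time and is no camera call.
- bot.finish_job(): hands the job in, once; it reports no verdict.
The state is a dict: "clock": time; "q": joint angles; "joint_vel": joint speeds; "joint_efforts": joint torques, N m; "tcp_pos": TCP position; "eef_rot": TCP orientation; "ft_force": force on the tool from outside, world axes, zero at the start; "wrist_torque": the same for the moment, N m; "gripper_width": finger opening in mm.
Only numpy, scipy, OpenCV 4.12 (cv2) and the standard library are available. Lean on these libraries where they do the work, as an engineer would, in place of code of your own. Each camera call takes 0.05 s, during which the arm holds its last target. There are 200 camera calls.

## Working session

There is one attempt and no reset: what is moved stays moved. The work goes in short steps, Python scripts to look and compute and a tool call to move; the robot and the scene stay as the last step left them, time stands still between calls to the robot, and variables do not carry over. Pictures are saved under pics/ and viewed, about 8 in all and at most 12, crops included, and the job is handed in when it is done.

Besides the shell and the picture viewer there is one more tool, called as name(argument=value, ...) on one line, values as JSON. arm_command: Moves the arm, as the interface text tells. Shift numbers are shares of 0.1 m and turn numbers shares of 90 degrees, none past 1 either way. Its arguments: {"type":"object","properties":{"motion":{"type":"array","items":{"type":"number"}},"claw":{"type":"number"},"squeeze":{"type":"number"}},"required":["motion"]}

```bash
mkdir -p pics; ls
python3 - <<'E'
from workcell import bot
import cv2,numpy as np
o=bot.get_obs()
print({k:np.round(v,3).tolist() for k,v in o.items()})
for n in("scene","top","wrist"):
    m=bot.camera_model(n); print(n,{k:np.round(v,3).tolist() for k,v in m.items()})
    if n!="x": cv2.imwrite(f"pics/{n}0.png",bot.snapshot(n))
E
```

```text
pics
{'clock': 0.0, 'q': [1.025, 0.36, 1.511, -0.0, 1.273, -0.115], 'joint_vel': [0.0, -0.0, 0.002, 0.001, 0.002, -0.0], 'joint_efforts': [0.001, -51.539, -27.073, 0.068, 0.035, -0.0], 'tcp_pos': [250.211, 544.573, 221.807], 'eef_rot': [-0.0, 0.214, 0.977, -0.001], 'ft_force': [-0.213, 0.533, -0.123], 'wrist_torque': [0.073, 0.003, -0.026], 'gripper_width': 87.77}
scene {'mtx': [[443.554, 0.0, 320.613], [0.0, 443.554, 233.85], [0.0, 0.0, 1.0]], 'rvec': [2.244, 1.018, -0.373], 'tvec': [-388.417, -268.06, 1293.174]}
top {'mtx': [[522.612, 0.0, 312.311], [0.0, 522.612, 237.738], [0.0, 0.0, 1.0]], 'rvec': [2.174, -2.112, 0.164], 'tvec': [-5.71, 576.569, 1131.54]}
wrist {'mtx': [[371.648, 0.0, 317.307], [0.0, 371.648, 238.375], [0.0, 0.0, 1.0]], 'T_tool_cam': [[0.0, -0.954, -0.299, 82.914], [1.0, 0.0, 0.001, -0.021], [-0.001, -0.299, 0.954, -162.425], [0.0, 0.0, 0.0, 1.0]]}
```

View pics/top0.png

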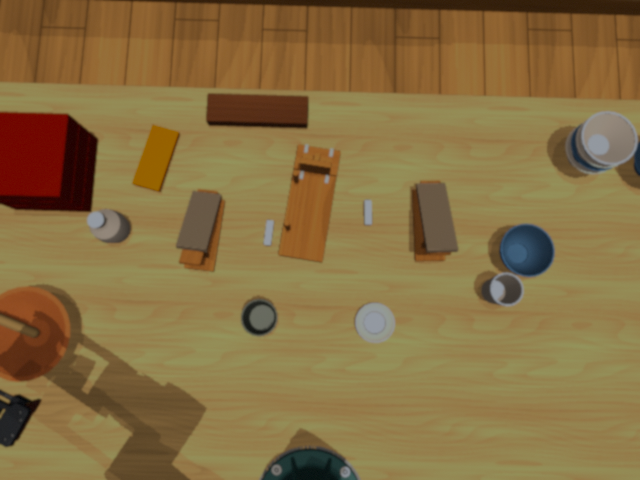

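View pics/scene0.png

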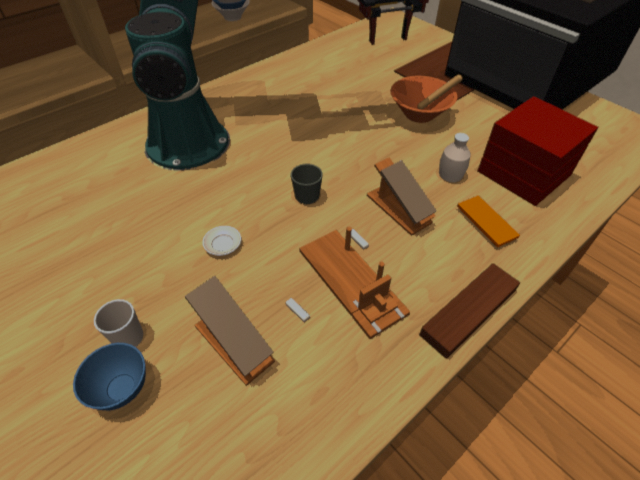

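Top view, candidates for the plates:
- Grey-brown plate on the right stand at (436,216). It looks longer, so I take it as the long one.
- Grey-brown plate on the left stand at (200,222), which I take as the short one.
- Orange flat look-alike at (157,158), to be left alone.
- Dark brown block at (258,110), which is not a plate.

The pile stand is at (312,203) with its posts on the left (+y) and the end stop at the far end, around (315,168). In the scene view the long plate is at (230,325), the short one at (405,190) and the stand at (355,280).

```bash
cat > h.py <<'E'
import cv2,numpy as np
from workcell import bot
from scipy.spatial.transform import Rotation as R
def cast(n,px,z):
    m=bot.camera_model(n);K=np.array(m["mtx"]);Rm=cv2.Rodrigues(np.array(m["rvec"],float))[0];t=np.array(m["tvec"],float).ravel()
    C=-Rm.T@t; d=(Rm.T@np.linalg.inv(K)@np.c_[np.atleast_2d(px),np.ones(len(np.atleast_2d(px)))].T).T
    return C+d*((z-C[2])/d[:,2])[:,None]
def toolT():
    o=bot.get_obs();w,x,y,z=o["eef_rot"];T=np.eye(4);T[:3,:3]=R.from_quat([x,y,z,w]).as_matrix();T[:3,3]=o["tcp_pos"];return T
def wrays(px,T):
    m=bot.camera_model("wrist");K=np.array(m["mtx"]);p=(np.atleast_2d(px)-K[:2,2])/K[0,0];th=np.linalg.norm(p,axis=1)
    d=np.c_[p/np.maximum(th,1e-9)[:,None]*np.sin(th)[:,None],np.cos(th)]
    W=T@np.array(m["T_tool_cam"]);return W[:3,3],d@W[:3,:3].T
def wcast(px,z,T):
    C,d=wrays(px,T);return C+d*((z-C[2])/d[:,2])[:,None]
def wproj(P,T):
    m=bot.camera_model("wrist");K=np.array(m["mtx"]);W=T@np.array(m["T_tool_cam"])
    p=(np.atleast_2d(P)-W[:3,3])@W[:3,:3];r=np.hypot(p[:,0],p[:,1]);th=np.arctan2(r,p[:,2]);return p[:,:2]/r[:,None]*th[:,None]*K[0,0]+K[:2,2]
E
python3 - <<'E'
from h import *
im=cv2.imread("pics/top0.png");hsv=cv2.cvtColor(im,cv2.COLOR_BGR2HSV)
for p in [(436,216),(200,222),(310,210),(315,190),(430,255),(215,255)]: print(p,hsv[p[1],p[0]],im[p[1],p[0]])
for name,(x0,y0,x1,y1),z in (("long",(400,165,470,275),88),("short",(165,175,235,280),82)):
    s=hsv[y0:y1,x0:x1]; m=((s[...,1]<110)&(s[...,2]<150)).astype(np.uint8)
    m=cv2.morphologyEx(m,cv2.MORPH_OPEN,np.ones((3,3)))
    c=max(cv2.findContours(m,0,1)[0],key=cv2.contourArea)+np.array([x0,y0])
    r=cv2.minAreaRect(c);b=cv2.boxPoints(r);print(name,r,b.round().tolist(),cast("top",[r[0]],z).round(1),"\n",cast("top",b,z).round(0))
# stand corners by eye
b=[(297,146),(340,150),(322,262),(280,255)]
print(cast("top",b,15).round(1)); print(cast("top",[(297,179),(288,228)],15).round(0))
cv2.imwrite("pics/c1.png",cv2.resize(im[135:275,160:470],None,fx=2.5,fy=2.5,interpolation=cv2.INTER_CUBIC))
E
```

```text
(436, 216) [ 16  88 104] [ 68  87 104]
(200, 222) [ 17  83 104] [ 70  89 104]
(310, 210) [ 15 192 145] [ 36  89 145]
(315, 190) [ 15 188 149] [ 39  94 149]
(430, 255) [ 14 192 121] [ 30  72 121]
(215, 255) [ 15 180 132] [ 39  87 132]
long ((437.41510009765625, 217.43734741210938), (72.21965789794922, 32.481117248535156), 81.4163818359375) [[416.0, 184.0], [448.0, 179.0], [459.0, 251.0], [427.0, 256.0]] [[ 622.4 -260.3   88. ]] 
 [[ 696. -214.   88.]
 [ 709. -284.   88.]
 [ 551. -306.   88.]
 [ 538. -237.   88.]]
short ((197.65724182128906, 220.2731170654297), (31.56821060180664, 62.356502532958984), 15.068489074707031) [[174.0, 246.0], [191.0, 186.0], [221.0, 194.0], [205.0, 254.0]] [[602.  262.4  82. ]] 
 [[543. 309.  82.]
 [678. 283.  82.]
 [662. 215.  82.]
 [527. 242.  82.]]
[[799.6  53.5  15. ]
 [792.8 -48.6  15. ]
 [525.4 -12.8  15. ]
 [538.7  83.9  15. ]]
[[719.  51.  15.]
 [602.  68.  15.]]
```

View pics/c1.png

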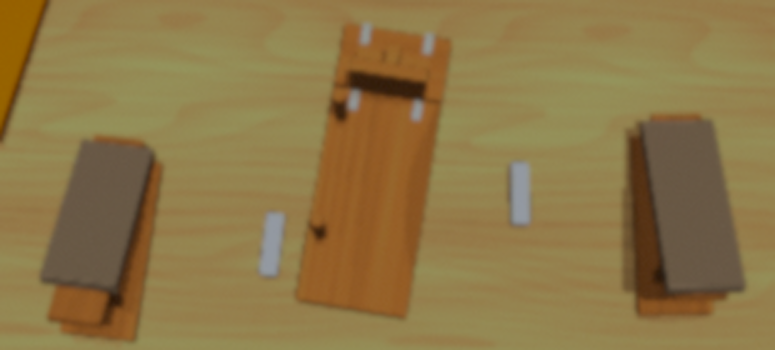

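The crop confirms it: the right plate (c1 px 690,205) is longer, measuring 160 mm in plan against 137 mm for the left (100,215). On the stand, the posts are at (340,107) and (318,232) and the stop face is near (388,82). I'll move over the stand first for a close look, then go on to the long plate.

arm_command(motion=[-0.32, -0.17, 0, 0, 0, 0, -0.64, -0.35, 0, 0, 0, 0, -0.96, -0.52, 0, 0, 0, 0, -0.96, -0.52, 0, 0, 0, 0], claw=1)

```text
clock: 0.55
tcp_pos: [317.5, 454.3, 221.7]
eef_rot: [0.0, 0.215, 0.977, -0.002]
ft_force: [-0.2, -0.2, 0.0]
gripper_width: 87.6
```

arm_command(motion=[-0.32, -0.17, 0, 0, 0, 0, -0.64, -0.35, 0, 0, 0, 0, -0.96, -0.52, 0, 0, 0, 0])

```text
clock: 0.85
tcp_pos: [382.9, 366.4, 221.9]
eef_rot: [-0.0, 0.215, 0.977, -0.002]
ft_force: [0.6, -0.3, 0.1]
gripper_width: 87.9
```

arm_command(motion=[-0.32, -0.17, 0, 0, 0, 0, -0.64, -0.35, 0, 0, 0, 0, -0.96, -0.52, 0, 0, 0, 0])

```text
clock: 1.15
tcp_pos: [448.6, 278.4, 222.0]
eef_rot: [-0.0, 0.215, 0.977, -0.001]
ft_force: [-0.3, 0.2, -0.5]
gripper_width: 87.6
```

arm_command(motion=[-0.32, -0.17, 0, 0, 0, 0, -0.64, -0.35, 0, 0, 0, 0, -0.96, -0.52, 0, 0, 0, 0])

```text
clock: 1.45
tcp_pos: [514.5, 190.5, 222.1]
eef_rot: [-0.0, 0.215, 0.977, -0.001]
ft_force: [-0.1, -0.3, -0.5]
gripper_width: 87.7
```

arm_command(motion=[-0.32, -0.17, 0, 0, 0, 0, -0.64, -0.35, 0, 0, 0, 0, -0.96, -0.52, 0, 0, 0, 0])

```text
clock: 1.75
tcp_pos: [580.7, 102.5, 222.0]
eef_rot: [-0.001, 0.215, 0.977, -0.001]
ft_force: [0.8, 0.5, 0.4]
gripper_width: 88.2
```

arm_command(motion=[-0.32, -0.17, 0, 0, 0, -0.06, -0.64, -0.35, 0, 0, 0, -0.12, -0.96, -0.52, 0, 0, 0, -0.18, -0.96, -0.52, 0, 0, 0, -0.18])

```text
clock: 2.15
tcp_pos: [649.0, 12.1, 221.6]
eef_rot: [0.0, 0.075, 0.997, -0.001]
ft_force: [0.1, -0.4, -0.0]
gripper_width: 87.8
```

Run:
```python
from h import *
T=toolT();np.save("T1.npy",T);im=bot.snapshot("wrist");cv2.imwrite("pics/w1.png",im);print(T.round(3))
```

```text
[[-9.89000e-01  1.50000e-01  0.00000e+00  6.48969e+02]
 [ 1.50000e-01  9.89000e-01 -3.00000e-03  1.21250e+01]
 [-1.00000e-03 -3.00000e-03 -1.00000e+00  2.21625e+02]
 [ 0.00000e+00  0.00000e+00  0.00000e+00  1.00000e+00]]
```

View pics/w1.png

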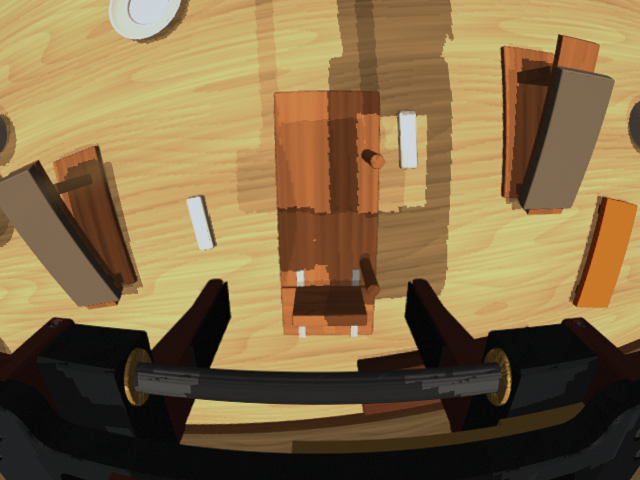

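The wrist view shows:
- **Board:** near corners at (275,92) and (379,92).
- **Posts:** at (375,158) and (370,280).
- **Stop:** the block's dark -x face spans rows 288 to 325.
- **Plates:** the long plate is on the left and the short one on the right, with the orange look-alike at (605,250).

Run:
```python
from h import *
T=np.load("T1.npy");im=cv2.imread("pics/w1.png")
hsv=cv2.cvtColor(im,cv2.COLOR_BGR2HSV);h,s,v=cv2.split(hsv)
m=((h<14)&(s>120)).astype(np.uint8); m=cv2.morphologyEx(m,cv2.MORPH_OPEN,np.ones((3,3)))
L=[];Rr=[];N=[]
for r in range(100,285,8):
    c=np.where(m[r,255:400])[0]+255
    L.append((c.min(),r));
    if 110<r<145 or 172<r<245: Rr.append((c[c<385].max(),r))
for c in range(285,372,6):
    rr=np.where(m[80:130,c])[0]+80; N.append((c,rr.min()))
fit=[]
for nm,P in(("L",L),("R",Rr),("N",N)):
    W=wcast(np.array(P,float),15,T)[:,:2].astype(np.float32)
    vx,vy,x,y=cv2.fitLine(W,cv2.DIST_HUBER,0,.01,.01).ravel();n=np.array([-vy,vx]);res=(W-[x,y])@n
    print(nm,np.degrees(np.arctan2(vy,vx)),x,y,"res",res.std().round(2),np.abs(res).max().round(2));fit.append((x,y,vx,vy))
(lx,ly,lvx,lvy),(rx,ry,rvx,rvy),(nx,ny,nvx,nvy)=fit
a=np.arctan(np.mean([lvy/lvx,rvy/rvx]));ex=np.array([np.cos(a),np.sin(a)]);ey=np.array([-ex[1],ex[0]])
yc=(np.array([lx,ly])@ey+np.array([rx,ry])@ey)/2; print("width",(np.array([rx,ry])-[lx,ly])@ey)
xc=np.array([nx,ny])@ex+96; O=xc*ex+yc*ey;print("yaw",np.degrees(a),"O",O)
# stop column profile
for c in(310,330,350): print(c,[(r,tuple(hsv[r,c])) for r in range(278,334,3)])
for y0 in (-20,0,20):
  for X,z in((90,15),(110,15),(90,83),(110,83)): print(X,z,y0,wproj(np.r_[O+X*ex+y0*ey,z],T).round(1))
```

```text
L -7.7754707 622.63965 -25.13483 res 0.32 0.55
R -7.6329193 641.00476 74.991455 res 0.37 0.98
N 82.60074 535.7877 47.65745 res 2.63 8.37
width 101.68449
yaw -7.704207 O [629.6275    25.225212]
310 [(278, (np.uint8(13), np.uint8(167), np.uint8(202))), (281, (np.uint8(12), np.uint8(168), np.uint8(194))), (284, (np.uint8(12), np.uint8(175), np.uint8(172))), (287, (np.uint8(11), np.uint8(176), np.uint8(61))), (290, (np.uint8(11), np.uint8(174), np.uint8(63))), (293, (np.uint8(11), np.uint8(180), np.uint8(58))), (296, (np.uint8(12), np.uint8(175), np.uint8(64))), (299, (np.uint8(10), np.uint8(166), np.uint8(66))), (302, (np.uint8(11), np.uint8(185), np.uint8(55))), (305, (np.uint8(11), np.uint8(173), np.uint8(59))), (308, (np.uint8(12), np.uint8(176), np.uint8(58))), (311, (np.uint8(12), np.uint8(184), np.uint8(54))), (314, (np.uint8(11), np.uint8(177), np.uint8(69))), (317, (np.uint8(13), np.uint8(168), np.uint8(203))), (320, (np.uint8(12), np.uint8(171), np.uint8(201))), (323, (np.uint8(12), np.uint8(173), np.uint8(198))), (326, (np.uint8(12), np.uint8(169), np.uint8(189))), (329, (np.u
[... 1700 characters left out ...]
t8(183), np.uint8(53))), (314, (np.uint8(12), np.uint8(172), np.uint8(77))), (317, (np.uint8(12), np.uint8(174), np.uint8(129))), (320, (np.uint8(12), np.uint8(175), np.uint8(125))), (323, (np.uint8(12), np.uint8(178), np.uint8(122))), (326, (np.uint8(13), np.uint8(118), np.uint8(149))), (329, (np.uint8(13), np.uint8(125), np.uint8(184))), (332, (np.uint8(13), np.uint8(126), np.uint8(195)))]
90 15 -20 [[309.4 270.7]]
110 15 -20 [[309.8 287.5]]
90 83 -20 [[307.8 299.2]]
110 83 -20 [[308.4 318.4]]
90 15 0 [[328.  270.4]]
110 15 0 [[328.1 287.3]]
90 83 0 [[329.9 298.9]]
110 83 0 [[330.  318.1]]
90 15 20 [[346.6 270.1]]
110 15 20 [[346.4 286.9]]
90 83 20 [[352.  298.5]]
110 83 20 [[351.5 317.6]]
```

arm_command(motion=[0.1, -0.48, 0, 0, 0, 0, 0.1, -0.95, 0, 0, 0, 0, 0.1, -0.95, 0, 0, 0, 0])

```text
clock: 2.5
tcp_pos: [621.5, -81.3, 221.4]
eef_rot: [-0.001, 0.078, 0.997, -0.002]
ft_force: [-0.4, 0.6, -1.1]
gripper_width: 87.7
```

arm_command(motion=[0.0, -0.48, 0, 0, 0, -0.06, 0.0, -0.95, 0, 0, 0, -0.12, 0.0, -0.95, 0, 0, 0, -0.16, 0.0, -0.95, 0, 0, 0, -0.16])

```text
clock: 2.9
tcp_pos: [606.4, -174.3, 221.6]
eef_rot: [-0.002, -0.047, 0.999, -0.001]
ft_force: [0.4, 0.8, 0.3]
gripper_width: 87.9
```

Stand origin ≈ (629.6, 25.2), yaw -7.7°, stop face at stand x ≈ 108. Next, the long plate.

arm_command(motion=[0, -0.4, 0, 0, 0, 0, 0, -0.8, 0, 0, 0, 0, 0, -0.8, 0, 0, 0, 0])

```text
clock: 3.2
tcp_pos: [615.0, -255.9, 221.6]
eef_rot: [-0.001, -0.045, 0.999, -0.002]
ft_force: [-0.1, 0.7, -0.6]
gripper_width: 87.8
```

```bash
cat >> h.py <<'E'
def plate(im,T,L,seed,name):
    """top-face pose by PnP on the 4 top corners seen in the wrist view"""
    hsv=cv2.cvtColor(im,cv2.COLOR_BGR2HSV);h,s,v=cv2.split(hsv)
    m=((s<110)&(v>70)&(v<175)).astype(np.uint8);m=cv2.morphologyEx(m,cv2.MORPH_OPEN,np.ones((5,5)))
    n,lab=cv2.connectedComponents(m);mm=(lab==lab[seed[1],seed[0]]).astype(np.uint8)
    c=max(cv2.findContours(mm,0,cv2.CHAIN_APPROX_NONE)[0],key=cv2.contourArea)
    q=cv2.approxPolyN(c,4).reshape(-1,2).astype(float)
    return q,c,mm
def pose(q,T,L):
    C,d=wrays(q,T);W=T@np.array(bot.camera_model("wrist")["T_tool_cam"]);dc=d@W[:3,:3];p=(dc[:,:2]/dc[:,2:])
    # order: start nearest robot,-> choose cyc so that edge 0-1 is the long one
    best=None
    for k in range(4):
      for rev in(0,1):
        pp=np.roll(p,k,0); pp=pp[::-1] if rev else pp
        ob=np.array([[-L/2,-33,0],[L/2,-33,0],[L/2,33,0],[-L/2,33,0]])
        ok,rs,ts,err=cv2.solvePnPGeneric(ob,np.ascontiguousarray(pp),np.eye(3),None,flags=cv2.SOLVEPNP_IPPE)
        for r,t,e in zip(rs,ts,err):
            Rw=W[:3,:3]@cv2.Rodrigues(r)[0]
            if Rw[2,2]<0 or Rw[0,0]>0: continue
            if best is None or e<best[0]: best=(float(e[0]),Rw,(W[:3,:3]@t).ravel()+W[:3,3])
    return best
E
python3 - <<'E'
from h import *
T=toolT();np.save("T2.npy",T);im=bot.snapshot("wrist");cv2.imwrite("pics/w2.png",im);print(T.round(3))
hsv=cv2.cvtColor(im,cv2.COLOR_BGR2HSV)
print([(p,hsv[p[1],p[0]].tolist()) for p in[(320,150),(320,200),(320,250),(300,200)]])
E
```

```text
[[-9.96000e-01 -9.00000e-02 -2.00000e-03  6.14981e+02]
 [-9.00000e-02  9.96000e-01 -3.00000e-03 -2.55914e+02]
 [ 2.00000e-03 -3.00000e-03 -1.00000e+00  2.21640e+02]
 [ 0.00000e+00  0.00000e+00  0.00000e+00  1.00000e+00]]
[((320, 150), [15, 94, 120]), ((320, 200), [15, 94, 109]), ((320, 250), [16, 94, 79]), ((300, 200), [15, 91, 109])]
```

View pics/w2.png

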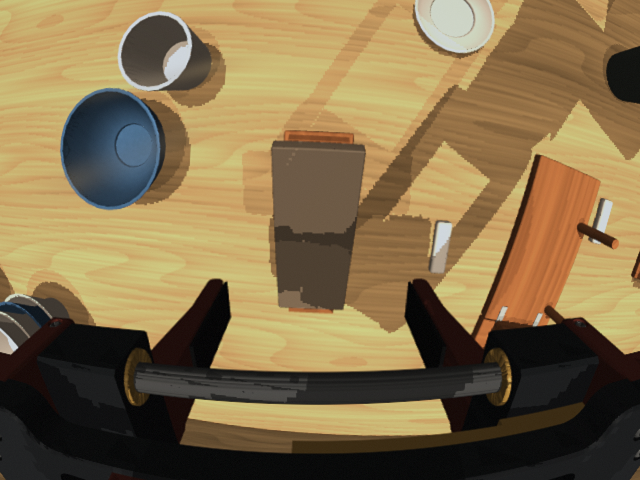

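The long plate is centred: its top face corners are about (274,149), (365,152), (345,309) and (278,305), with the end face as a darker strip above row 150.

Run:
```python
from h import *
T=np.load("T2.npy");im=cv2.imread("pics/w2.png")
hsv=cv2.cvtColor(im,cv2.COLOR_BGR2HSV);h,s,v=cv2.split(hsv)
m=((s<125)&(v>45)&(v<150)).astype(np.uint8);m=cv2.morphologyEx(m,cv2.MORPH_OPEN,np.ones((3,3)))
for c in(285,320,350): print(c,[(r,int(v[r,c]),int(s[r,c])) for r in list(range(136,158,2))+list(range(296,316,2))])
for r in(160,200,280,290): 
    row=m[r,250:400];print(r,np.where(row)[0].min()+250,np.where(row)[0].max()+250)
q=np.array([(274,149),(365,152),(345,309),(278,305)],float)
e,Rw,t=pose(q,T,180);print(e,Rw.round(3),t.round(1))
```

```text
285 [(136, 177, 173), (138, 179, 174), (140, 145, 157), (142, 84, 91), (144, 86, 89), (146, 91, 90), (148, 130, 88), (150, 110, 93), (152, 109, 91), (154, 110, 93), (156, 109, 94), (296, 129, 93), (298, 129, 93), (300, 129, 91), (302, 129, 93), (304, 127, 94), (306, 127, 94), (308, 193, 111), (310, 206, 114), (312, 205, 113), (314, 204, 113)]
320 [(136, 132, 176), (138, 124, 175), (140, 147, 173), (142, 109, 133), (144, 83, 92), (146, 86, 92), (148, 104, 91), (150, 120, 94), (152, 109, 91), (154, 111, 92), (156, 109, 91), (296, 78, 92), (298, 77, 93), (300, 79, 94), (302, 77, 89), (304, 78, 88), (306, 83, 92), (308, 136, 113), (310, 178, 173), (312, 186, 159), (314, 205, 107)]
350 [(136, 179, 172), (138, 178, 172), (140, 178, 172), (142, 180, 173), (144, 97, 118), (146, 83, 95), (148, 87, 91), (150, 110, 93), (152, 118, 93), (154, 109, 94), (156, 110, 95), (296, 140, 135), (298, 142, 135), (300, 143, 137), (302, 140, 135), (304, 154, 136), (306, 178, 117), (308, 207, 100), (310, 205, 108), (312, 206, 98), (314, 205, 104)]
160 272 364
200 273 358
280 277 347
290 278 345
0.0034136511621029055 [[-0.9    0.041  0.435]
 [-0.039 -0.999  0.014]
 [ 0.435 -0.004  0.901]] [ 630.3 -256.6   85.8]
```

```bash
cat >> h.py <<'E'
def rel(T,Rt,p):
    d=T[:3,:3].T@(np.array(p)-T[:3,3])/100; r=R.from_matrix(T[:3,:3].T@Rt).as_rotvec()/(np.pi/2)
    return d.round(3).tolist(),r.round(4).tolist()
E
python3 - <<'E'
from h import *
T=np.load("T2.npy")
q=np.array([(272.5,147.2),(365.3,150),(343.5,308.3),(278.8,307)],float)
e,Rw,t=pose(q,T,180);print(e,Rw.round(3),t.round(1))
a=np.radians(25);yaw=np.arctan2(Rw[1,0],Rw[0,0]);print(np.degrees(yaw),np.degrees(np.arctan2(-Rw[0,1],Rw[1,1])))
Rp=R.from_euler("ZY",[yaw,-a]).as_matrix();print(Rp.round(3))
Rt=Rp@np.diag([1,-1,-1]);n=Rp[:,2]
np.savez("long.npz",Rt=Rt,t=t,n=n)
T=toolT()
for k in(40,-18):print(k,(t+k*n).round(1),rel(T,Rt,t+k*n))
# z check: expected top centre height 88
E
```

```text
0.0004408322794144862 [[-0.91   0.057  0.41 ]
 [-0.04  -0.998  0.05 ]
 [ 0.412  0.029  0.911]] [ 630.1 -256.9   83.8]
-177.50733856679855 -176.75317256417603
[[-0.905  0.043  0.422]
 [-0.039 -0.999  0.018]
 [ 0.423  0.     0.906]]
40 [ 647.  -256.2  120. ] ([-0.325, -0.054, 1.013], [-0.007, 0.2758, 0.0292])
-18 [ 622.5 -257.2   67.4] ([-0.081, -0.043, 1.54], [-0.007, 0.2758, 0.0292])
```

arm_command(motion=[-0.08, -0.014, 0.25, -0.002, 0.07, 0.007, -0.16, -0.027, 0.5, -0.004, 0.14, 0.015, -0.24, -0.04, 0.75, -0.005, 0.21, 0.022, -0.315, -0.054, 0.98, -0.007, 0.276, 0.029, -0.315, -0.054, 0.98, -0.007, 0.276, 0.029, -0.315, -0.054, 0.98, -0.007, 0.276, 0.029])

```text
clock: 3.85
tcp_pos: [645.9, -253.3, 121.2]
eef_rot: [-0.218, -0.023, 0.976, -0.004]
ft_force: [0.1, -0.8, 0.2]
gripper_width: 87.6
```

Run:
```python
from h import *
T=toolT();np.save("T3.npy",T);im=bot.snapshot("wrist");cv2.imwrite("pics/w3.png",im)
z=np.load("long.npz");t=np.array([629.1,-257,87]);n=z["n"];print(T[:3,3].round(1),rel(T,z["Rt"],t-19*n))
c=[t+z["Rt"]@np.array([sx*90,sy*33,0]) for sx,sy in((1,-1),(1,1),(-1,1),(-1,-1))];print(wproj(c,T).round(1))
```

```text
[ 645.9 -253.3  121.2] ([0.008, -0.03, 0.572], [0.0005, -0.0018, 0.0018])
[[249.9 112.1]
 [373.4 112.1]
 [359.5 388.9]
 [264.5 388.4]]
```

View pics/w3.png

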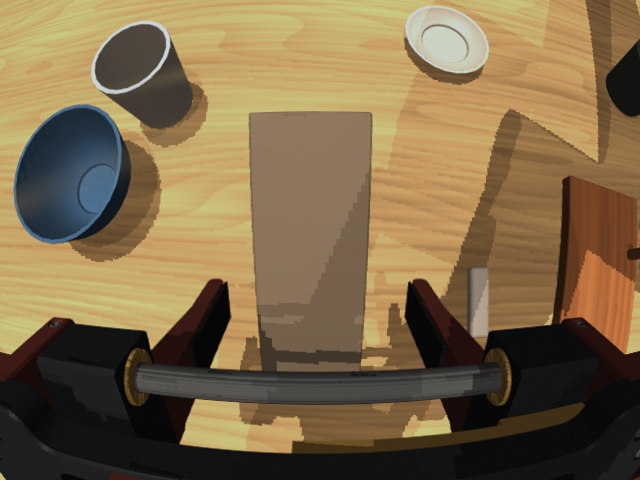

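The prediction matches the view within about 1 px (near corners at (250,113) and (372,113)). I'll descend and grip.

arm_command(motion=[0.008, -0.03, 0.15, 0, 0, 0, 0.008, -0.03, 0.3, 0, 0, 0, 0.008, -0.03, 0.45, 0, 0, 0, 0.008, -0.03, 0.58, 0, 0, 0, 0.008, -0.03, 0.58, 0, 0, 0])

```text
clock: 4.4
tcp_pos: [620.1, -258.4, 73.8]
eef_rot: [-0.215, -0.021, 0.976, -0.005]
ft_force: [0.3, 0.7, -1.3]
gripper_width: 87.7
```

arm_command(motion=[0, 0, 0, 0, 0, 0, 0, 0, 0, 0, 0, 0, 0, 0, 0, 0, 0, 0, 0, 0, 0, 0, 0, 0, 0, 0, 0, 0, 0, 0, 0, 0, 0, 0, 0, 0, 0, 0, 0, 0, 0, 0, 0, 0, 0, 0, 0, 0], claw=0.5, squeeze=25)

```text
clock: 5.2
tcp_pos: [620.9, -258.6, 74.8]
eef_rot: [-0.215, -0.021, 0.976, -0.005]
ft_force: [1.5, -0.2, 7.0]
gripper_width: 65.5
```

arm_command(motion=[0, 0, -0.05, 0, 0, 0, 0, 0, -0.12, 0, 0, 0, 0, 0, -0.2, 0, 0, 0, 0, 0, -0.2, 0, 0, 0])

```text
clock: 5.6
tcp_pos: [630.6, -258.4, 93.8]
eef_rot: [-0.214, -0.021, 0.977, -0.006]
ft_force: [-0.2, 0.1, -4.4]
gripper_width: 66.1
```

Run:
```python
from h import *
T=toolT();o=bot.get_obs();print(T[:3,3],o["ft_force"],o["wrist_torque"],o["gripper_width"]);np.save("T4.npy",T);im=bot.snapshot("wrist");cv2.imwrite("pics/w4.png",im)
```

```text
[ 630.55116919 -258.43603097   93.84079851] [-0.19857624  0.12217882 -4.40046765] [ 0.01742492 -0.49273987  0.02603308] 66.06542247107367
```

View pics/w4.png

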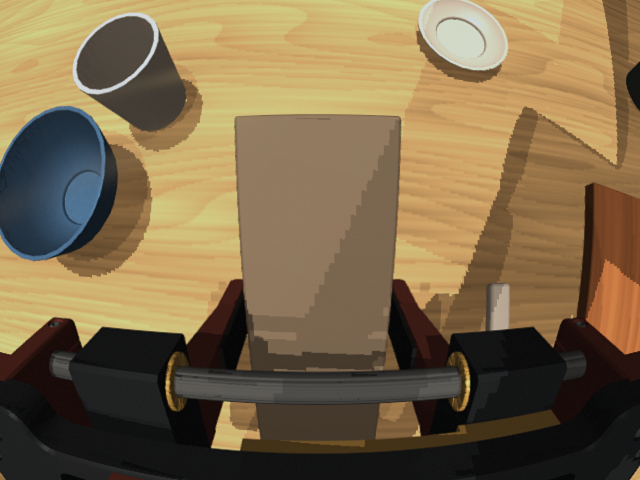

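```bash
cat >> h.py <<'E'
def pairs(im,rows,c0=310,w=66,smax=125,vmax=175,lo=200,hi=430):
    """left/right long edges of a held plate on given rows -> points in tool frame"""
    g=cv2.cvtColor(im,cv2.COLOR_BGR2HSV);s,v=g[...,1].astype(int),g[...,2].astype(int);out=[]
    for r in rows:
        ok=(s[r]<smax)&(v[r]<vmax)&(v[r]>45)
        l=c0
        while ok[l-1] or ok[l-2]: l-=1
        q=c0
        while ok[q+1] or ok[q+2]: q+=1
        C,d=wrays([(l,r),(q+1,r)],np.eye(4)); d=d/d[:,2:]
        # scale so that y separation is w with equal depth
        k=w/abs(d[1,1]-d[0,1]); P=C+d.mean(0)*k; out.append((r,l,q+1,*P.round(1)))
    return out
E
python3 - <<'E'
from h import *
im=cv2.imread("pics/w4.png")
for p in pairs(im,[119,135,160,190,220,250,270]): print(*p)
v=cv2.cvtColor(im,cv2.COLOR_BGR2HSV)
for c in (250,315,385): print(c,[(r,v[r,c].tolist()) for r in range(110,124,2)])
E
```

```text
119 235 401 86.3 0.6 -14.3
135 235 401 79.9 0.6 -15.0
160 235 400 69.8 0.4 -15.4
190 237 399 57.5 0.6 -15.0
220 238 397 44.9 0.4 -15.1
250 240 396 32.0 0.6 -15.9
270 242 394 22.4 0.7 -14.9
250 [(110, [27, 98, 209]), (112, [26, 101, 208]), (114, [24, 106, 207]), (116, [16, 95, 142]), (118, [16, 88, 150]), (120, [16, 89, 149]), (122, [16, 88, 148])]
315 [(110, [24, 105, 209]), (112, [24, 106, 210]), (114, [19, 101, 142]), (116, [16, 87, 146]), (118, [15, 90, 128]), (120, [16, 87, 146]), (122, [16, 86, 145])]
385 [(110, [20, 119, 208]), (112, [21, 113, 209]), (114, [22, 114, 208]), (116, [16, 93, 131]), (118, [16, 89, 146]), (120, [17, 86, 145]), (122, [16, 84, 146])]
```

The plate is held square: its top is 15 mm behind the TCP, its feet underside 7 mm beyond it, its centre at tool x ≈ -2.5 and its pitch ≈ 0. Next I compute the carry.

```bash
cat >> h.py <<'E'
YAW=np.radians(-7.7);O=np.array([629.6,25.2])
RS=R.from_euler("z",YAW).as_matrix()@np.array([[-1,0,0],[0,1,0],[0,0,-1.]])
def stand(x,y,z):
    e=np.array([np.cos(YAW),np.sin(YAW)]);f=np.array([-e[1],e[0]]);return np.r_[O+x*e+y*f,z]
def instand(p):
    e=np.array([np.cos(YAW),np.sin(YAW)]);d=np.array(p)[:2]-O;return d@e,d@np.array([-e[1],e[0]]),p[2]
E
python3 - <<'E'
from h import *
T=toolT();A=np.array([630,-258.,150]);print("1",rel(T,RS,A+[0,50,0]))
T2=np.eye(4);T2[:3,:3]=RS;T2[:3,3]=A+[0,50,0];g=stand(-2.5,-5,130);print(g,"rest in stand-tool axes",rel(T2,RS,g))
E
```

```text
1 ([0.217, 0.502, -0.525], [-0.0257, -0.2737, 0.1117])
[626.45261107  20.58004946 130.        ] rest in stand-tool axes ([0.341, 2.26, 0.2], [0.0, 0.0, 0.0])
```

arm_command(motion=[0.03, 0.05, -0.12, 0, 0, 0, 0.06, 0.1, -0.25, -0.004, -0.045, 0.018, 0.1, 0.2, -0.4, -0.008, -0.09, 0.036, 0.14, 0.3, -0.5, -0.012, -0.14, 0.055, 0.18, 0.4, -0.52, -0.017, -0.19, 0.075, 0.21, 0.48, -0.525, -0.022, -0.24, 0.095, 0.217, 0.502, -0.525, -0.026, -0.274, 0.112, 0.217, 0.502, -0.525, -0.026, -0.274, 0.112, 0.217, 0.502, -0.525, -0.026, -0.274, 0.112])

```text
clock: 6.55
tcp_pos: [629.7, -207.9, 150.7]
eef_rot: [-0.0, 0.067, 0.998, 0.0]
ft_force: [0.2, 0.5, -4.4]
gripper_width: 65.8
```

arm_command(motion=[0.02, 0.12, 0, 0, 0, 0, 0.05, 0.33, 0, 0, 0, 0, 0.1, 0.66, 0, 0, 0, 0, 0.15, 1.0, 0, 0, 0, 0, 0.15, 1.0, 0, 0, 0, 0])

```text
clock: 7.05
tcp_pos: [627.4, -100.4, 150.1]
eef_rot: [-0.002, 0.065, 0.998, 0.002]
ft_force: [0.0, -0.0, -5.4]
gripper_width: 65.9
```

arm_command(motion=[0.05, 0.33, 0, 0, 0, 0, 0.1, 0.66, 0, 0, 0, 0, 0.15, 0.9, 0, 0, 0, 0, 0.15, 0.9, 0, 0, 0, 0, 0.15, 0.9, 0, 0, 0, 0])

```text
clock: 7.55
tcp_pos: [624.2, -8.0, 150.2]
eef_rot: [-0.002, 0.064, 0.998, 0.002]
ft_force: [-0.2, -0.0, -4.8]
gripper_width: 65.7
```

Run:
```python
from h import *
T=toolT();print(T[:3,3].round(1),np.round(instand(T[:3,3]),1),rel(T,RS,stand(-2.5,-5,130)),bot.get_obs()["ft_force"])
im=bot.snapshot("wrist");cv2.imwrite("pics/w5.png",im)
for p in pairs(im,[119,135,160,190,220,250,270]): print(*p)
```

```text
[624.2  -8.  150.2] [ -0.9 -33.6 150.2] ([0.013, 0.286, 0.203], [0.0018, -0.0029, 0.0044]) [-0.1795418  -0.04299447 -4.8372439 ]
119 286 363 88.9 6.7 160.4
135 288 361 74.6 7.0 176.7
160 278 378 60.5 7.5 82.0
190 237 399 57.4 0.6 -15.2
220 239 397 44.5 0.6 -14.3
250 240 395 31.6 0.4 -15.1
270 241 394 22.7 0.4 -16.1
```

arm_command(motion=[0.013, 0.12, 0.1, 0, -0.002, 0.004, 0.013, 0.236, 0.3, 0, -0.002, 0.004, 0.013, 0.236, 0.6, 0, -0.002, 0.004, 0.013, 0.236, 0.85, 0, -0.002, 0.004, 0.013, 0.236, 0.85, 0, -0.002, 0.004, 0.013, 0.236, 0.85, 0, -0.002, 0.004])

```text
clock: 8.2
tcp_pos: [625.5, 14.9, 64.9]
eef_rot: [-0.001, 0.068, 0.998, 0.001]
ft_force: [0.5, 0.5, -4.2]
gripper_width: 66.0
```

Run:
```python
from h import *
T=toolT();np.save("T6.npy",T);print(T[:3,3].round(1),np.round(instand(T[:3,3]),1),rel(T,RS,stand(-2.5,-10,28)),bot.get_obs()["ft_force"])
im=bot.snapshot("wrist");cv2.imwrite("pics/w6.png",im)
```

```text
[625.5  14.9  64.9] [ -2.7 -10.7  64.9] ([-0.003, 0.006, 0.369], [0.0017, -0.0016, -0.0009]) [ 0.45136362  0.4847344  -4.2369687 ]
```

View pics/w6.png

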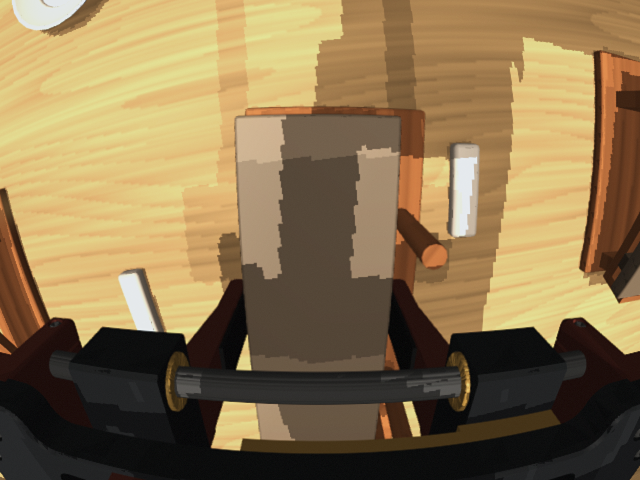

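The plate is level over the board and clear of the near post (base at (402,215)). I lower it softly.

arm_command(motion=[0, 0.006, 0.1, 0.001, -0.001, 0, 0, 0.006, 0.2, 0.001, -0.001, 0, 0, 0.006, 0.3, 0.001, -0.001, 0, 0, 0.006, 0.38, 0.001, -0.001, 0, 0, 0.006, 0.38, 0.001, -0.001, 0, 0, 0.006, 0.38, 0.001, -0.001, 0])

```text
clock: 8.85
tcp_pos: [626.3, 15.5, 27.5]
eef_rot: [0.0, 0.068, 0.998, 0.001]
ft_force: [-0.1, -0.3, -3.9]
gripper_width: 65.6
```

arm_command(motion=[0, 0, 0.01, 0, 0, 0, 0, 0, 0.02, 0, 0, 0, 0, 0, 0.03, 0, 0, 0, 0, 0, 0.03, 0, 0, 0])

```text
clock: 9.25
tcp_pos: [626.4, 15.5, 24.6]
eef_rot: [0.0, 0.068, 0.998, 0.001]
ft_force: [-0.6, 0.9, -4.1]
gripper_width: 65.6
```

arm_command(motion=[0, 0.03, 0.01, 0, 0, 0, 0, 0.07, 0.015, 0, 0, 0, 0, 0.08, 0.015, 0, 0, 0, 0, 0.08, 0.015, 0, 0, 0])

```text
clock: 9.65
tcp_pos: [627.5, 23.8, 23.1]
eef_rot: [0.0, 0.068, 0.998, 0.001]
ft_force: [0.9, -0.6, -4.5]
gripper_width: 65.6
```

arm_command(motion=[0, 0.01, 0, 0, 0, 0, 0, 0.015, 0, 0, 0, 0, 0, 0.015, 0, 0, 0, 0])

```text
clock: 9.95
tcp_pos: [627.6, 25.0, 23.1]
eef_rot: [0.0, 0.068, 0.998, 0.0]
ft_force: [-0.1, -2.3, -4.1]
gripper_width: 65.9
```

arm_command(motion=[0, 0.01, 0, 0, 0, 0, 0, 0.015, 0, 0, 0, 0, 0, 0.015, 0, 0, 0, 0])

```text
clock: 10.25
tcp_pos: [627.6, 25.2, 23.1]
eef_rot: [0.0, 0.068, 0.998, -0.0]
ft_force: [-1.0, -7.0, -3.3]
gripper_width: 65.3
```

arm_command(motion=[-0.03, -0.003, 0, 0, 0, 0, -0.08, -0.005, 0, 0, 0, 0, -0.12, -0.005, 0, 0, 0, 0, -0.14, -0.005, 0, 0, 0, 0, -0.14, -0.005, 0, 0, 0, 0])

```text
clock: 10.75
tcp_pos: [642.1, 22.9, 23.1]
eef_rot: [0.001, 0.068, 0.998, -0.0]
ft_force: [-0.4, -0.8, -4.1]
gripper_width: 65.8
```

arm_command(motion=[-0.01, 0, 0, 0, 0, 0, -0.02, 0, 0, 0, 0, 0, -0.02, 0, 0, 0, 0, 0])

```text
clock: 11.05
tcp_pos: [643.6, 22.7, 23.0]
eef_rot: [0.0, 0.068, 0.998, -0.0]
ft_force: [-2.2, -0.6, -3.9]
gripper_width: 66.0
```

arm_command(motion=[-0.01, 0, 0, 0, 0, 0, -0.015, 0, 0, 0, 0, 0, -0.015, 0, 0, 0, 0, 0])

```text
clock: 11.35
tcp_pos: [643.6, 22.7, 22.6]
eef_rot: [-0.001, 0.068, 0.998, -0.0]
ft_force: [-5.4, -0.4, -2.3]
gripper_width: 66.0
```

Stop felt at 5.4 N. Next I nudge the plate against the posts, lower it to the board and let go.

arm_command(motion=[-0.005, 0.01, 0.01, 0, 0, 0, -0.008, 0.015, 0.015, 0, 0, 0, -0.008, 0.015, 0.015, 0, 0, 0])

```text
clock: 11.65
tcp_pos: [643.7, 22.9, 21.6]
eef_rot: [-0.002, 0.068, 0.998, -0.001]
ft_force: [-7.2, -5.1, 2.0]
gripper_width: 65.8
```

```bash
python3 -c "
from h import *
o=bot.get_obs();T=toolT();print(o['ft_force'],o['wrist_torque'],np.round(instand(T[:3,3]),2),rel(T,RS,T[:3,3]))"
```

```text
[-7.15209352 -5.11437255  2.02376083] [-0.7821171   0.87795653 -0.13496565] [14.27 -0.39 21.61] ([0.0, 0.0, 0.0], [-0.0017, -0.0025, -0.0005])
```

arm_command(motion=[0, 0, 0, 0, 0, 0, 0, 0, 0, 0, 0, 0])

```text
clock: 11.85
tcp_pos: [643.7, 22.8, 21.8]
eef_rot: [-0.002, 0.068, 0.998, -0.001]
ft_force: [-2.7, -0.5, -2.8]
gripper_width: 65.5
```

arm_command(motion=[0, 0, 0, 0, 0, 0, 0, 0, 0, 0, 0, 0, 0, 0, 0, 0, 0, 0, 0, 0, 0, 0, 0, 0, 0, 0, 0, 0, 0, 0, 0, 0, 0, 0, 0, 0], claw=1)

```text
clock: 12.45
tcp_pos: [643.9, 22.8, 21.9]
eef_rot: [-0.002, 0.068, 0.998, -0.001]
ft_force: [0.3, -0.4, 0.2]
gripper_width: 87.7
```

Run:
```python
from h import *
T=toolT();np.save("T7.npy",T);print(T[:3,3].round(1),np.round(instand(T[:3,3]),1),bot.get_obs()["ft_force"],bot.get_obs()["gripper_width"])
im=bot.snapshot("wrist");cv2.imwrite("pics/w7.png",im)
```

```text
[643.9  22.8  21.9] [14.4 -0.4 21.9] [ 0.26743635 -0.38745169  0.15971894] 87.70479698302661
```

View pics/w7.png

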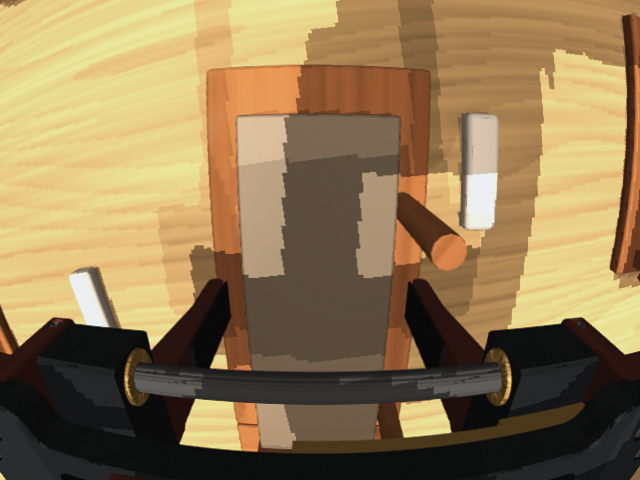

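The long plate lies parallel on the board against the near post ((400,200)). I lift clear and go to the short plate.

arm_command(motion=[0, 0, -0.1, 0, 0, 0, 0, 0, -0.4, 0, 0, 0, 0, 0, -0.8, 0, 0, 0, 0, 0, -1.0, 0, 0, 0, 0, 0, -1.0, 0, 0, 0])

```text
clock: 13.0
tcp_pos: [647.1, 22.9, 126.2]
eef_rot: [0.002, 0.068, 0.998, -0.001]
ft_force: [0.0, -0.6, 0.1]
gripper_width: 87.5
```

arm_command(motion=[0, 0, -0.5, 0, 0, 0, 0.1, 0.2, -1, 0, 0, 0, 0.2, 0.5, -1, 0, 0, 0, 0.3, 0.8, -1, 0, 0, 0, 0.3, 0.8, -1, 0, 0, 0])

```text
clock: 13.5
tcp_pos: [626.4, 109.9, 225.6]
eef_rot: [0.001, 0.066, 0.998, -0.0]
ft_force: [0.2, -0.1, -0.3]
gripper_width: 87.9
```

arm_command(motion=[0.15, 0.35, 0, 0, 0, 0, 0.25, 0.75, 0, 0, 0, 0, 0.25, 0.75, 0, 0, 0, 0])

```text
clock: 13.8
tcp_pos: [610.0, 190.9, 224.0]
eef_rot: [0.0, 0.064, 0.998, 0.0]
ft_force: [-0.0, 0.0, 0.0]
gripper_width: 87.8
```

arm_command(motion=[0.15, 0.35, 0, 0, 0, 0, 0.2, 0.72, 0, 0, 0, 0, 0.2, 0.72, 0, 0, 0, 0])

```text
clock: 14.1
tcp_pos: [599.0, 267.5, 222.8]
eef_rot: [-0.0, 0.063, 0.998, 0.0]
ft_force: [-0.4, 0.1, -0.2]
gripper_width: 87.3
```

Run:
```python
from h import *
T=toolT();np.save("T8.npy",T);print(T.round(3))
im=bot.snapshot("wrist");cv2.imwrite("pics/w8.png",im)
```

```text
[[-9.92000e-01  1.26000e-01 -1.00000e-03  5.98953e+02]
 [ 1.26000e-01  9.92000e-01  1.00000e-03  2.67533e+02]
 [ 1.00000e-03  1.00000e-03 -1.00000e+00  2.22831e+02]
 [ 0.00000e+00  0.00000e+00  0.00000e+00  1.00000e+00]]
```

View pics/w8.png

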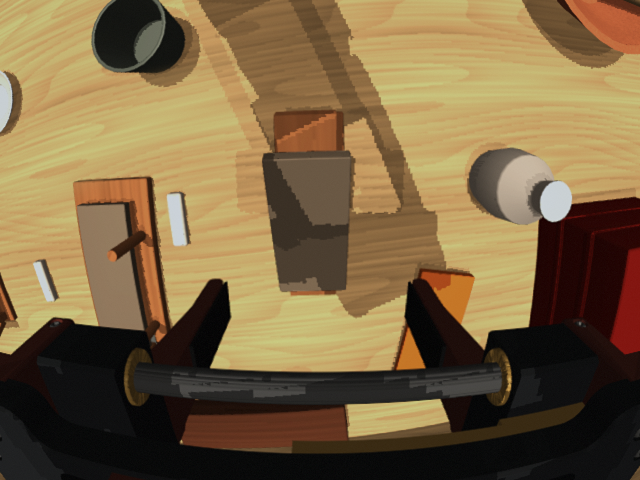

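The short plate sits at (307,222), with corners near (264,157), (350,158), (345,290) and (280,289). The flask at (515,185) and the orange look-alike at (430,315) are clear of it.

Run:
```python
from h import *
T=np.load("T8.npy");im=cv2.imread("pics/w8.png")
hsv=cv2.cvtColor(im,cv2.COLOR_BGR2HSV);h,s,v=cv2.split(hsv)
for c in(272,300,342): print(c,[(r,int(v[r,c]),int(s[r,c])) for r in list(range(149,165))])
for c in(285,335): print(c,[(r,int(v[r,c]),int(s[r,c])) for r in list(range(284,298,1))])
for r in(166,190,240,270,284): print(r,[(c,int(v[r,c]),int(s[r,c])) for c in list(range(261,283,2))],[(c,int(v[r,c]),int(s[r,c])) for c in range(340,356)])
```

```text
272 [(149, 115, 137), (150, 116, 136), (151, 115, 135), (152, 120, 134), (153, 67, 99), (154, 51, 90), (155, 52, 93), (156, 54, 85), (157, 53, 96), (158, 54, 94), (159, 67, 84), (160, 67, 91), (161, 60, 94), (162, 58, 88), (163, 57, 94), (164, 58, 97)]
300 [(149, 152, 174), (150, 152, 174), (151, 130, 153), (152, 90, 96), (153, 80, 89), (154, 81, 94), (155, 82, 93), (156, 83, 92), (157, 90, 91), (158, 111, 90), (159, 124, 90), (160, 107, 91), (161, 106, 94), (162, 106, 91), (163, 106, 94), (164, 105, 92)]
342 [(149, 122, 173), (150, 113, 147), (151, 92, 97), (152, 80, 92), (153, 80, 92), (154, 82, 90), (155, 84, 91), (156, 87, 97), (157, 112, 89), (158, 122, 90), (159, 107, 93), (160, 106, 94), (161, 106, 94), (162, 106, 91), (163, 105, 92), (164, 105, 92)]
285 [(284, 125, 90), (285, 125, 92), (286, 125, 92), (287, 125, 92), (288, 125, 90), (289, 124, 93), (290, 122, 92), (291, 122, 111), (292, 185, 110), (293, 202, 105), (294, 202, 106), (295, 201, 112), (296, 201, 114), (297, 200, 112)]
335 [(284, 75, 95), (285, 76, 94), (286, 75, 95), (287, 74, 93), (288, 74, 93), (289, 76, 94), (
[... 1644 characters left out ...]
94), (341, 77, 89), (342, 77, 93), (343, 74, 96), (344, 76, 91), (345, 73, 91), (346, 78, 111), (347, 120, 132), (348, 138, 139), (349, 139, 136), (350, 140, 135), (351, 140, 135), (352, 142, 136), (353, 141, 136), (354, 143, 136), (355, 144, 135)]
284 [(261, 202, 107), (263, 201, 109), (265, 200, 110), (267, 200, 111), (269, 201, 113), (271, 200, 115), (273, 201, 117), (275, 200, 119), (277, 200, 120), (279, 138, 109), (281, 124, 90)] [(340, 74, 90), (341, 75, 95), (342, 76, 91), (343, 75, 92), (344, 75, 92), (345, 76, 97), (346, 115, 133), (347, 139, 138), (348, 147, 135), (349, 146, 136), (350, 148, 133), (351, 147, 137), (352, 147, 135), (353, 147, 135), (354, 148, 136), (355, 149, 133)]
```

Run:
```python
from h import *
T=np.load("T8.npy")
q=np.array([(261.3,159),(350.1,156.5),(345.3,289.5),(280,291.7)],float)
e,Rw,t=pose(q,T,150);print(e,Rw.round(3),t.round(1))
W=T@np.array(bot.camera_model("wrist")["T_tool_cam"]);C=W[:3,3]
t=C+(t-C)*(80.5-C[2])/(t[2]-C[2]);print(t)
yaw=np.arctan2(Rw[1,0],Rw[0,0]);print(np.degrees(yaw),np.degrees(np.arctan2(-Rw[0,1],Rw[1,1])))
yaw=(np.mod(yaw,2*np.pi)+np.mod(np.arctan2(Rw[0,1],-Rw[1,1]),2*np.pi))/2
yaw=np.arctan2(Rw[1,0],Rw[0,0])
Rp=R.from_euler("ZY",[yaw,-np.radians(25)]).as_matrix();Rt=Rp@np.diag([1,-1,-1]);n=Rp[:,2];np.savez("short.npz",Rt=Rt,t=t,n=n)
print((t+40*n).round(1),rel(T,Rt,t+40*n),n)
```

```text
0.00059978569180176 [[-0.91  -0.095  0.404]
 [ 0.087 -0.996 -0.036]
 [ 0.406  0.002  0.914]] [607.4 260.3  78. ]
[606.63900266 260.43720047  80.5       ]
174.51547098874946 174.57096125876788
[623.5 258.8 116.8] ([-0.255, -0.057, 1.06], [0.0048, 0.2771, -0.0188]) [ 0.42068353 -0.04039257  0.90630779]
```

arm_command(motion=[-0.06, -0.014, 0.25, 0.001, 0.07, -0.005, -0.13, -0.027, 0.5, 0.002, 0.14, -0.01, -0.19, -0.04, 0.75, 0.004, 0.21, -0.014, -0.255, -0.057, 1.0, 0.005, 0.277, -0.019, -0.255, -0.057, 1.0, 0.005, 0.277, -0.019, -0.255, -0.057, 1.0, 0.005, 0.277, -0.019])

```text
clock: 14.75
tcp_pos: [623.4, 254.3, 120.5]
eef_rot: [-0.217, 0.048, 0.975, 0.009]
ft_force: [0.0, 0.1, 0.0]
gripper_width: 87.7
```

Run:
```python
from h import *
T=toolT();np.save("T9.npy",T);im=bot.snapshot("wrist");cv2.imwrite("pics/w9.png",im)
z=np.load("short.npz");t=z["t"];n=z["n"];print(T[:3,3].round(1),rel(T,z["Rt"],t-19*n))
c=[t+z["Rt"]@np.array([sx*75,sy*33,0]) for sx,sy in((1,-1),(1,1),(-1,1),(-1,-1))];print(wproj(c,T).round(1))
v=cv2.cvtColor(im,cv2.COLOR_BGR2HSV)
for p in pairs(im,[150,170,200,230,260]): print(*p)
for c in (270,310,350): print(c,[(r,v[r,c].tolist()) for r in range(120,150,3)])
```

```text
[623.4 254.3 120.5] ([-0.014, 0.046, 0.625], [-0.0015, -0.0016, -0.0023])
[[264.8 143.3]
 [384.1 143.3]
 [371.6 369.7]
 [275.8 370.2]]
150 266 385 69.9 4.9 43.6
170 266 385 58.8 4.9 41.8
200 267 383 41.4 4.8 43.6
230 268 382 23.8 4.9 42.8
260 269 381 6.0 5.0 41.0
270 [(120, [16, 134, 126]), (123, [16, 135, 128]), (126, [16, 136, 124]), (129, [16, 137, 121]), (132, [16, 133, 119]), (135, [15, 135, 125]), (138, [16, 135, 130]), (141, [15, 135, 117]), (144, [16, 88, 78]), (147, [15, 90, 79])]
310 [(120, [12, 174, 141]), (123, [12, 172, 142]), (126, [11, 171, 121]), (129, [11, 171, 121]), (132, [11, 173, 121]), (135, [11, 175, 121]), (138, [12, 176, 122]), (141, [11, 143, 84]), (144, [16, 88, 78]), (147, [15, 90, 79])]
350 [(120, [11, 175, 146]), (123, [11, 172, 145]), (126, [12, 174, 145]), (129, [12, 174, 144]), (132, [12, 175, 144]), (135, [12, 173, 146]), (138, [12, 172, 145]), (141, [12, 160, 115]), (144, [15, 88, 101]), (147, [15, 89, 103])]
```

arm_command(motion=[-0.014, 0.047, 0.1, 0, 0, -0.002, -0.014, 0.047, 0.25, 0, 0, -0.002, -0.014, 0.047, 0.4, 0, 0, -0.002, -0.014, 0.047, 0.52, 0, 0, -0.002, -0.014, 0.047, 0.6, 0, 0, -0.002, -0.014, 0.047, 0.6, 0, 0, -0.002, -0.014, 0.047, 0.6, 0, 0, -0.002])

```text
clock: 15.5
tcp_pos: [600.6, 262.5, 69.2]
eef_rot: [-0.215, 0.046, 0.976, 0.01]
ft_force: [-0.8, 0.7, 0.3]
gripper_width: 87.7
```

arm_command(motion=[0, 0, 0, 0, 0, 0, 0, 0, 0, 0, 0, 0, 0, 0, 0, 0, 0, 0, 0, 0, 0, 0, 0, 0, 0, 0, 0, 0, 0, 0, 0, 0, 0, 0, 0, 0, 0, 0, 0, 0, 0, 0, 0, 0, 0, 0, 0, 0], claw=0.5, squeeze=25)

```text
clock: 16.3
tcp_pos: [601.3, 261.9, 69.5]
eef_rot: [-0.214, 0.046, 0.976, 0.01]
ft_force: [3.1, -5.0, 3.9]
gripper_width: 65.9
```

arm_command(motion=[0, 0, -0.05, 0, 0, 0, 0, 0, -0.12, 0, 0, 0, 0, 0, -0.2, 0, 0, 0, 0, 0, -0.2, 0, 0, 0])

```text
clock: 16.7
tcp_pos: [610.7, 261.7, 88.6]
eef_rot: [-0.213, 0.046, 0.976, 0.01]
ft_force: [1.1, 0.5, -2.6]
gripper_width: 65.7
```

Run:
```python
from h import *
T=toolT();o=bot.get_obs();print(T[:3,3].round(1),o["ft_force"],o["wrist_torque"],o["gripper_width"]);im=bot.snapshot("wrist");cv2.imwrite("pics/w10.png",im)
v=cv2.cvtColor(im,cv2.COLOR_BGR2HSV)
for p in pairs(im,[155,160,170,190,210,230,250,270]): print(*p)
for c in (260,310,370): print(c,[(r,v[r,c].tolist()) for r in range(140,162,2)])
A=np.array([T[0,3],T[1,3],165]);print("1",rel(T,RS,A+[0,-50,0]))
T2=np.eye(4);T2[:3,:3]=RS;T2[:3,3]=A+[0,-50,0];g=stand(10,-10,165);print(g,"rest in stand-tool axes",rel(T2,RS,g))
```

```text
[610.7 261.7  88.6] [ 1.14145     0.51508302 -2.60360549] [ 0.0201802  -0.44593675 -0.02339084] 65.70346353891469
155 237 400 71.7 0.8 -13.3
160 238 400 69.6 1.0 -12.6
170 238 399 65.4 0.8 -12.4
190 239 398 57.0 0.8 -12.1
210 240 397 48.5 0.8 -12.1
230 241 395 39.5 0.6 -11.4
250 242 394 30.6 0.6 -11.9
270 243 393 21.6 0.6 -12.8
260 [(140, [16, 137, 140]), (142, [16, 132, 145]), (144, [16, 133, 146]), (146, [16, 89, 60]), (148, [17, 91, 81]), (150, [15, 91, 84]), (152, [15, 90, 85]), (154, [16, 89, 83]), (156, [16, 88, 84]), (158, [15, 85, 84]), (160, [16, 88, 84])]
310 [(140, [11, 174, 119]), (142, [11, 174, 119]), (144, [12, 160, 97]), (146, [16, 94, 68]), (148, [15, 86, 83]), (150, [16, 89, 83]), (152, [16, 91, 84]), (154, [16, 87, 85]), (156, [16, 88, 84]), (158, [16, 87, 85]), (160, [14, 88, 84])]
370 [(140, [17, 129, 193]), (142, [17, 131, 187]), (144, [17, 130, 186]), (146, [16, 104, 71]), (148, [16, 90, 102]), (150, [15, 87, 109]), (152, [15, 88, 107]), (154, [16, 87, 106]), (156, [15, 89, 106]), (158, [15, 87, 106]), (160, [15, 86, 107])]
1 ([0.276, -0.498, -0.714], [-0.0055, -0.2738, 0.0253])
[638.16997014  13.95030615 165.        ] rest in stand-tool axes ([-0.537, -1.923, 0.0], [0.0, 0.0, 0.0])
```

Gripped: centre at tool x ≈ 0, top 12 mm behind the TCP, so feet ≈ 9 to 10 mm beyond it. I carry it over.

arm_command(motion=[0.05, 0, -0.12, 0, 0, 0, 0.1, 0, -0.3, -0.001, -0.045, 0.004, 0.15, -0.1, -0.45, -0.002, -0.09, 0.008, 0.2, -0.2, -0.6, -0.003, -0.14, 0.012, 0.24, -0.33, -0.68, -0.004, -0.19, 0.017, 0.26, -0.45, -0.714, -0.005, -0.24, 0.022, 0.276, -0.498, -0.714, -0.006, -0.274, 0.025, 0.276, -0.498, -0.714, -0.006, -0.274, 0.025, 0.276, -0.498, -0.714, -0.006, -0.274, 0.025])

```text
clock: 17.65
tcp_pos: [609.9, 211.8, 165.3]
eef_rot: [-0.001, 0.067, 0.998, 0.0]
ft_force: [0.1, 0.8, -3.8]
gripper_width: 65.5
```

arm_command(motion=[-0.04, -0.12, 0, 0, 0, 0, -0.1, -0.33, 0, 0, 0, 0, -0.2, -0.66, 0, 0, 0, 0, -0.29, -0.96, 0, 0, 0, 0, -0.29, -0.96, 0, 0, 0, 0])

```text
clock: 18.15
tcp_pos: [627.4, 108.2, 164.6]
eef_rot: [-0.001, 0.069, 0.998, -0.001]
ft_force: [-0.5, 0.9, -3.1]
gripper_width: 65.8
```

arm_command(motion=[-0.1, -0.33, 0, 0, 0, 0, -0.2, -0.66, 0, 0, 0, 0, -0.29, -0.96, 0, 0, 0, 0, -0.29, -0.96, 0, 0, 0, 0, -0.29, -0.96, 0, 0, 0, 0])

```text
clock: 18.65
tcp_pos: [643.5, 8.3, 164.1]
eef_rot: [-0.002, 0.07, 0.998, -0.0]
ft_force: [0.9, 0.2, -3.7]
gripper_width: 66.0
```

Run:
```python
from h import *
T=toolT();print(T[:3,3].round(1),np.round(instand(T[:3,3]),1),rel(T,RS,stand(14.5,-10,70)),bot.get_obs()["ft_force"],bot.get_obs()["gripper_width"])
```

```text
[643.5   8.3 164.1] [ 16.  -14.9 164.1] ([0.012, 0.05, 0.942], [-0.0003, -0.0021, -0.0031]) [ 0.92579603  0.24053135 -3.69843283] 66.03359140811811
```

arm_command(motion=[0.012, 0.05, 0.15, 0, -0.002, -0.003, 0.012, 0.05, 0.4, 0, -0.002, -0.003, 0.012, 0.05, 0.7, 0, -0.002, -0.003, 0.012, 0.05, 0.94, 0, -0.002, -0.003, 0.012, 0.05, 0.94, 0, -0.002, -0.003, 0.012, 0.05, 0.94, 0, -0.002, -0.003])

```text
clock: 19.25
tcp_pos: [642.6, 14.3, 70.1]
eef_rot: [-0.001, 0.067, 0.998, -0.0]
ft_force: [0.8, 0.5, -3.9]
gripper_width: 65.8
```

Run:
```python
from h import *
T=toolT();print(T[:3,3].round(1),np.round(instand(T[:3,3]),1),rel(T,RS,stand(14.5,-10,52)),bot.get_obs()["ft_force"],bot.get_obs()["gripper_width"])
im=bot.snapshot("wrist");cv2.imwrite("pics/w11.png",im)
```

```text
[642.6  14.3  70.1] [14.3 -9.  70.1] ([-0.002, -0.009, 0.181], [-0.0002, -0.0009, 0.0005]) [ 0.82576224  0.47199784 -3.87809338] 65.76668769920025
```

View pics/w11.png

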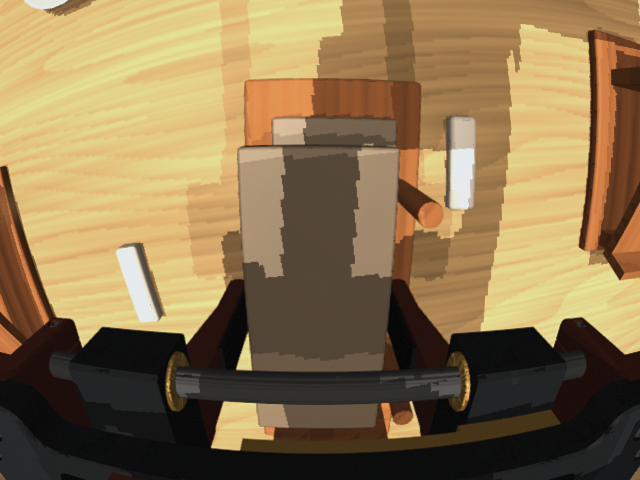

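The short plate is level over the long one and parallel to it, with its far end at row 428 and the stop beyond. I lower it softly.

arm_command(motion=[0, 0, 0.06, 0, 0, 0, 0, 0, 0.12, 0, 0, 0, 0, 0, 0.18, 0, 0, 0, 0, 0, 0.19, 0, 0, 0, 0, 0, 0.19, 0, 0, 0])

```text
clock: 19.8
tcp_pos: [643.2, 14.0, 51.7]
eef_rot: [0.0, 0.067, 0.998, -0.0]
ft_force: [-0.8, 0.8, -3.3]
gripper_width: 65.9
```

arm_command(motion=[0, 0, 0.01, 0, 0, 0, 0, 0, 0.015, 0, 0, 0, 0, 0, 0.02, 0, 0, 0, 0, 0, 0.02, 0, 0, 0])

```text
clock: 20.2
tcp_pos: [643.3, 14.0, 49.7]
eef_rot: [0.0, 0.067, 0.998, -0.0]
ft_force: [0.8, 0.1, -3.7]
gripper_width: 66.0
```

arm_command(motion=[0, 0, 0.005, 0, 0, 0, 0, 0, 0.01, 0, 0, 0, 0, 0, 0.01, 0, 0, 0, 0, 0, 0.01, 0, 0, 0])

```text
clock: 20.6
tcp_pos: [643.2, 14.0, 48.7]
eef_rot: [0.0, 0.067, 0.998, -0.0]
ft_force: [0.3, -0.1, -3.6]
gripper_width: 66.1
```

arm_command(motion=[0, 0.03, 0, 0, 0, 0, 0, 0.06, 0, 0, 0, 0, 0, 0.07, 0, 0, 0, 0, 0, 0.07, 0, 0, 0, 0])

```text
clock: 21.0
tcp_pos: [644.2, 21.3, 48.7]
eef_rot: [0.0, 0.067, 0.998, -0.0]
ft_force: [-0.7, 0.5, -4.0]
gripper_width: 66.0
```

arm_command(motion=[0, 0.01, 0, 0, 0, 0, 0, 0.015, 0, 0, 0, 0, 0, 0.015, 0, 0, 0, 0])

```text
clock: 21.3
tcp_pos: [644.4, 22.7, 48.7]
eef_rot: [0.0, 0.067, 0.998, -0.0]
ft_force: [0.4, -0.0, -3.1]
gripper_width: 66.0
```

arm_command(motion=[0, 0.01, 0, 0, 0, 0, 0, 0.012, 0, 0, 0, 0, 0, 0.012, 0, 0, 0, 0])

```text
clock: 21.6
tcp_pos: [644.4, 22.8, 48.8]
eef_rot: [-0.0, 0.067, 0.998, -0.001]
ft_force: [-1.1, -5.7, -3.1]
gripper_width: 65.6
```

arm_command(motion=[-0.03, -0.003, 0, 0, 0, 0, -0.08, -0.005, 0, 0, 0, 0, -0.12, -0.005, 0, 0, 0, 0, -0.14, -0.005, 0, 0, 0, 0, -0.14, -0.005, 0, 0, 0, 0])

```text
clock: 22.1
tcp_pos: [658.8, 20.6, 48.8]
eef_rot: [0.0, 0.067, 0.998, -0.001]
ft_force: [-0.2, -0.6, -4.1]
gripper_width: 65.6
```

arm_command(motion=[-0.01, 0, 0, 0, 0, 0, -0.015, 0, 0, 0, 0, 0, -0.015, 0, 0, 0, 0, 0])

```text
clock: 22.4
tcp_pos: [660.3, 20.4, 48.7]
eef_rot: [0.0, 0.067, 0.998, -0.001]
ft_force: [-0.2, -0.7, -4.4]
gripper_width: 65.6
```

arm_command(motion=[-0.01, 0, 0, 0, 0, 0, -0.012, 0, 0, 0, 0, 0, -0.012, 0, 0, 0, 0, 0])

```text
clock: 22.7
tcp_pos: [660.8, 20.4, 48.6]
eef_rot: [-0.0, 0.067, 0.998, -0.001]
ft_force: [-2.5, 0.2, -3.3]
gripper_width: 65.5
```

arm_command(motion=[-0.008, 0.005, 0, 0, 0, 0, -0.01, 0.01, 0, 0, 0, 0, -0.01, 0.01, 0, 0, 0, 0])

```text
clock: 23.0
tcp_pos: [660.8, 20.5, 48.5]
eef_rot: [-0.001, 0.067, 0.998, -0.001]
ft_force: [-5.3, -3.5, -0.4]
gripper_width: 66.2
```

arm_command(motion=[-0.006, 0.006, 0.008, 0, 0, 0, -0.006, 0.006, 0.015, 0, 0, 0, -0.006, 0.006, 0.015, 0, 0, 0])

```text
clock: 23.3
tcp_pos: [660.8, 20.4, 47.1]
eef_rot: [-0.002, 0.067, 0.998, -0.002]
ft_force: [-5.0, -2.4, -1.0]
gripper_width: 65.5
```

```bash
python3 -c "
from h import *
o=bot.get_obs();T=toolT();print(o['ft_force'],o['wrist_torque'],np.round(instand(T[:3,3]),2),rel(T,RS,T[:3,3]))"
```

```text
[-4.9929148  -2.38114141 -0.9549639 ] [-0.41177717  0.62669845 -0.07265073] [31.51 -0.54 47.1 ] ([0.0, 0.0, 0.0], [-0.0025, -0.0025, 0.0008])
```

arm_command(motion=[-0.004, 0.004, 0.006, 0, 0, 0, -0.004, 0.004, 0.01, 0, 0, 0, -0.004, 0.004, 0.01, 0, 0, 0])

```text
clock: 23.6
tcp_pos: [660.7, 20.5, 46.3]
eef_rot: [-0.002, 0.067, 0.998, -0.002]
ft_force: [-4.3, -2.2, -0.0]
gripper_width: 65.4
```

arm_command(motion=[0, 0, 0.006, 0, 0, 0, 0, 0, 0.01, 0, 0, 0, 0, 0, 0.01, 0, 0, 0])

```text
clock: 23.9
tcp_pos: [660.8, 20.4, 45.6]
eef_rot: [-0.002, 0.067, 0.998, -0.002]
ft_force: [-4.2, -1.7, 4.2]
gripper_width: 65.9
```

arm_command(motion=[0, 0, 0, 0, 0, 0, 0, 0, 0, 0, 0, 0])

```text
clock: 24.1
tcp_pos: [660.8, 20.4, 45.7]
eef_rot: [-0.002, 0.067, 0.998, -0.002]
ft_force: [-3.4, -1.6, 1.7]
gripper_width: 66.0
```

arm_command(motion=[0, 0, 0, 0, 0, 0, 0, 0, 0, 0, 0, 0, 0, 0, 0, 0, 0, 0, 0, 0, 0, 0, 0, 0, 0, 0, 0, 0, 0, 0, 0, 0, 0, 0, 0, 0], claw=1)

```text
clock: 24.7
tcp_pos: [660.9, 20.4, 45.7]
eef_rot: [-0.002, 0.067, 0.998, -0.002]
ft_force: [-0.4, 0.6, -0.4]
gripper_width: 87.7
```

```bash
python3 -c "
from h import *
o=bot.get_obs();T=toolT();print(o['ft_force'],o['gripper_width'],np.round(instand(T[:3,3]),2))
im=bot.snapshot('wrist');cv2.imwrite('pics/w12.png',im)
for p in pairs(im,[155,165,180,200,220,240,260]): print(*p)"
```

```text
[-0.40315748  0.59221959 -0.39523044] 87.7491773116142 [31.67 -0.51 45.69]
155 284 363 58.5 5.7 148.5
165 286 399 60.4 15.2 52.2
180 283 398 52.3 13.8 47.0
200 278 397 42.5 11.7 37.6
220 263 396 37.1 6.5 14.1
240 242 394 34.6 0.6 -10.8
260 243 393 25.6 0.6 -11.5
```

Let go cleanly. I retreat straight up and check the pile.

arm_command(motion=[0, 0, -0.05, 0, 0, 0, 0, 0, -0.3, 0, 0, 0, 0, 0, -0.7, 0, 0, 0, 0, 0, -1.0, 0, 0, 0, 0, 0, -1.0, 0, 0, 0])

```text
clock: 25.25
tcp_pos: [664.9, 20.6, 151.2]
eef_rot: [0.002, 0.067, 0.998, -0.002]
ft_force: [0.6, -0.7, -0.0]
gripper_width: 87.6
```

arm_command(motion=[0.1, 0, -0.4, 0, 0, 0, 0.2, 0, -0.8, 0, 0, 0, 0.2, 0, -0.8, 0, 0, 0, 0.2, 0, -0.8, 0, 0, 0])

```text
clock: 25.65
tcp_pos: [645.0, 23.7, 231.6]
eef_rot: [0.003, 0.066, 0.998, -0.002]
ft_force: [-0.6, -0.7, -0.1]
gripper_width: 87.9
```

Run:
```python
from h import *
T=toolT();np.save("T13.npy",T);im=bot.snapshot("wrist");cv2.imwrite("pics/w13.png",im);print(T[:3,3])
cv2.imwrite("pics/w13c.png",cv2.resize(im[80:350,220:420],None,fx=2.2,fy=2.2,interpolation=cv2.INTER_CUBIC))
for nm,X,L,z in(("long",16.7,180,37),("short",31.7,150,59)):
    c=[stand(X+sx*L/2,sy*33,z) for sx,sy in((-1,-1),(-1,1),(1,1),(1,-1))];p=wproj(c,T);print(nm,p.round(1).tolist(),((p-[220,80])*2.2).round().tolist())
```

```text
[644.9502865   23.72055918 231.62269715]
long [[282.2, 118.4], [352.0, 118.5], [347.7, 292.8], [285.9, 292.6]] [[137.0, 84.0], [290.0, 85.0], [281.0, 468.0], [145.0, 468.0]]
short [[280.2, 151.3], [353.7, 151.4], [349.3, 302.4], [284.2, 302.2]] [[132.0, 157.0], [294.0, 157.0], [284.0, 489.0], [141.0, 489.0]]
```

View pics/w13c.png

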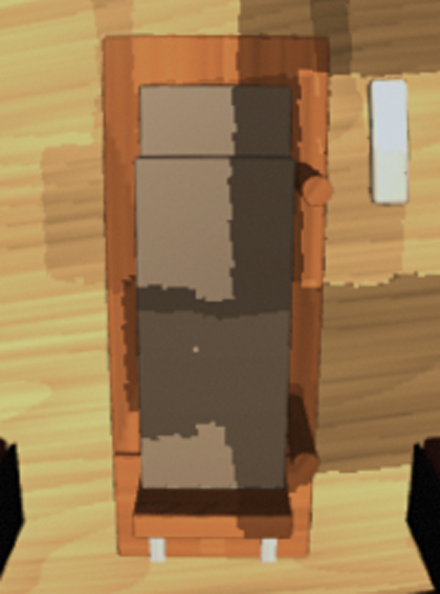

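The crop shows the pile as intended: the long plate's near edge is at row 86 (predicted 84) and the short plate's at row 157 (predicted 157). The right edges of both plates sit at the posts, (291–293), and the far end is at the stop, row 489. I hand in.

```bash
python3 -c "
from workcell import bot
print(bot.finish_job())"
```

```text
the job is handed in; nothing more can be done
None
```

I piled both plates in the stand, the long one below and the short one on top, and handed the job in at about 26 s. No verdict came back.

- **Placing:** I gripped each plate across its long edges at 25 N. I carried it level, slid it against the side posts (about 6–7 N), then against the end stop (about 5 N). I lowered it until the weight came off (vertical force +2 N for the long plate, +4 N for the short), and then let go.
- **Last check:** In the final close view both plates lie parallel to the stand, ends at the stop and long edges at the posts. Their near ends are within about 1 mm of where they should be.
- **Disagreement:** The view put the plates about 0.5–0.9 mm further towards the posts than I calculated. That is within camera error, and the contact forces had confirmed they were touching.
- **Other things:** Nothing touched the other crockery or the orange look-alike in any view.

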